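# Load and close the controller enclosure

## Robot

A 7-joint arm with a two-finger parallel gripper is mounted at the origin on the work surface. World frame = base frame: x ahead of the robot, y to its left, z up, the work surface at z = 0. Lengths are in m, angles in rad, forces in N, time in s.
With the tool pointing down it reaches from about 0.425 to 0.875 m from the base axis. Payload 9.9 kg.
Tool frame: the origin (TCP) lies at the very end of the fingers, on their centre line; the grasp point (between the pads) lies arm.grip_depth behind it (arm.grip_depth is the distance from the TCP to the grasp point, in m); y points along the fingers, x is the direction in which the jaws open and shut, and the axes are right-handed (so a half turn about y gives the same grasp; the last joint's range is limited). The gripper opens to 85 mm and grips with 20 to 120 N. Pads are 22 mm wide; open, the fingers measure 114 mm over their backs; the gripper's body (76 mm by 85 mm) begins 54 mm behind the grasp point. The pads swing forward as they close: fully open they stand 13 mm farther back than shut.
Start: joints at [-1.214, 0.576, 0.025, 1.437, -0.015, 1.129, -0.057], TCP at [0.288, 0.61, 0.202] pointing down, gripper open.
Joint ranges: [-2.76, 2.76], [-0.34, 2.15], [-1.52, 1.57], [0.19, 2.46], [-1.09, 4.23], [0.17, 1.99], [-2.82, 2.82]. Speed limits (rad/s): [2.22, 2.22, 3.01, 3.01, 3.14, 3.14, 3.14].

## Interface

Orientations are given as a unit quaternion [x, y, z, w].
In Python, from station import sensors, viewer, arm gives the robot as it stands. The module is installed in compiled form; this text tells all that it offers.
- The arm moves only by the tool arm_command, never from a script. Its argument "rows" is one flat list of numbers, 7 for each row, row after row: the turn, a rotation vector about the tool's x, y, z scaled (see below), then the shift along the tool's x, y, z scaled (see below), then the opening, from -1 (shut) to 1 (fully open). In form: [ax, ay, az, x, y, z, fingers, ax, ay, az, x, y, z, fingers, ...]. A call has 1 to 8 rows; each row is the pose to reach, as a shift and turn from the pose commanded when the call began, along the tool's axes at that moment, turning the shorter way round; what a row does not reach only later rows make up. The controller multiplies each number of a shift by 100 mm and each number of a turn by 180 degrees. A row lasts 1/12 s, in which the tool goes at most 41.7 mm and 7.16 degrees, less where a joint would pass 70% of its speed; a pose out of reach is approached as far as the arm can. A call with a number of a shift or a turn outside -1 to 1 is refused whole. A call with a gripper value outside its range is refused whole. The fingers move at their own pace and stop on an object; "force" is the grip in N (left out, the last holds). Time passes only in rows, so rows that repeat a pose let the fingers close. It gives the time, the measured TCP pose, the force and the opening at its end, in the units of the state.
- sensors.sense(): the state, without advancing time (a new reading comes with each control period).
- viewer.grab_frame(name): name is "scene" or "top"; returns the picture (400x640x3 uint8, red, green, blue); there is no depth.
- viewer.camera_params(name): a dict with "vertical_fov" (degrees; the focal length in pixels is half the picture's height over the tangent of half this angle, whatever the lens; pixels are square), "cx", "cy" (the principal point, pixels), "k1" (the pictures are not rectified: a ray, as slopes to the right and down, at radius r is drawn at 1 + k1 r^2 times it, then the intrinsics apply), "pose" (4x4, takes a point from camera to world coordinates). Camera axes: x right, y down, z forward; pixel columns grow to the right and rows downward; lengths in m; the calibration is good to about 2 mm. A picture is of the moment at which its call begins. camera_params takes no time and is no camera call.
- arm.hand_in(): hands the job in, once; it reports no verdict.
The state is a dict: "clock": time; "joint_positions": joint angles; "joint_vel": joint speeds; "joint_efforts": joint torques, N m; "position": TCP position; "orientation": TCP orientation; "contact_force": force on the tool from outside, world axes, zero at the start; "ft_torque": the same for the moment, N m; "width": finger opening in m.
Only numpy, scipy, OpenCV 4.12 (cv2) and the standard library are available. Lean on these libraries where they do the work, as an engineer would, in place of code of your own. Each camera call takes 0.05 s, during which the arm holds its last target. There are 200 camera calls.

## Task

Set the green circuit module, terminals up, on the floor of the open white enclosure, then close the enclosure with its white lid, seated flat all round on the rim. Lower both into place in the gripper rather than dropping them, and let go of each; the orange module and the smaller dark-grey lid belong to another unit.

Things in the scene. Friction and masses are not known exactly. Their poses are not given: they have to be found in the camera images.
- enclosure: Open white box fixed to the bench on an aluminium base plate (206 x 150 mm). Origin: centre of the plate's underside, on the bench; x along the long side, z up. Inner floor 8 mm, flat rim top 66 mm above the origin. Opening 160 (x) x 130 (y) mm; flanged rim 184 x 154 mm outside. Two black cable glands stick out 12 mm on the -y side, below the flange.
- module: Green circuit module, a solid block 80 (x) x 44 (y) x 44 mm high, about 0.14 kg, with two rows of green screw terminals on top; stands loose on the bench. Origin: centre of its underside, z up. Grip it across the 44 mm width. It may stand anywhere on the box's floor, turned any way. An orange module of the same size is not wanted.
- lid: White lid lying right side up on the bench, about 0.28 kg: plate 184 (x) x 154 (y) x 4 mm over a lip 142 x 112 mm, 8 mm deep, which enters the opening with 9 mm of play each side. Origin: centre of the lip's lower edge, z up; plate top at 12 mm. Seated: origin 58 mm above the enclosure's, long side along long side, either way round. The smaller dark-grey lid (130 x 100 mm) is not wanted.
- heat_sink (a point): Centre of the top of the black finned heat sink fixed in the middle of the white lid, 48 mm above the lid's origin. The sink is a rigid block 60 (lid's x) x 40 (lid's y) x 36 mm high: grip the lid by it, across the 40 mm width.
Mind the look-alikes: they are no part of the job. What is shaped like the lid but purple or red is not meant.

How it is judged:
By the outcome, as a careful person would: the job done as asked, in the order asked, and still so for the second after the job is handed in, with the robot touching nothing.
It also fails if it takes over 51 s, if anything falls off the work surface, if the arm or the gripper's body presses on something with over 40 N, if the wrist force passes 120 N, or if a joint passes its speed limit or range.

## Working session

There is one attempt and no reset: what is moved stays moved. The work goes in short steps, Python scripts to look and compute and a tool call to move; the robot and the scene stay as the last step left them, time stands still between calls to the robot, and variables do not carry over. Pictures are saved under pics/ and viewed, about 8 in all and at most 12, crops included, and the job is handed in when it is done.

Besides the shell and the picture viewer there is one more tool, called after "Request:" as name(argument=value, ...) on one line, values as JSON. arm_command: Moves the arm, as the interface text tells. Its arguments: {"type":"object","properties":{"rows":{"type":"array"},"force":{"type":"number"}},"required":["rows"]}

```bash
mkdir -p pics
cat > h.py <<'E'
import numpy as np, cv2
from station import sensors, viewer, arm
def par(n):
    p=viewer.camera_params(n); f=200/np.tan(np.radians(p["vertical_fov"])/2)
    return f,p["cx"],p["cy"],p["k1"],np.array(p["pose"])
def ray(n,uv):
    f,cx,cy,k1,T=par(n); d=np.array([(uv[0]-cx)/f,(uv[1]-cy)/f]); s=d.copy()
    for _ in range(30): s=d/(1+k1*(s@s))
    return T[:3,3],T[:3,:3]@np.array([s[0],s[1],1])
def onz(n,uv,z):
    o,d=ray(n,uv); return o+d*(z-o[2])/d[2]
def proj(n,P):
    f,cx,cy,k1,T=par(n); q=T[:3,:3].T@(np.array(P)-T[:3,3]); s=q[:2]/q[2]; s=s*(1+k1*(s@s))
    return s*f+[cx,cy]
def grab(n,name=None):
    im=viewer.grab_frame(n)
    if name: cv2.imwrite(f"pics/{name}.png",im[:,:,::-1])
    return im
E
python3 - <<'E'
from h import *
for n in ("scene","top"):
    grab(n,n+"0"); print(n,par(n))
s=sensors.sense(); print(s,arm.grip_depth)
E
```

```text
scene (np.float64(462.99525413097524), 315.1870165330575, 200.56611086094364, -0.1279299390336346, array([[-0.78078916,  0.36807643, -0.50486437,  1.0202633 ],
       [ 0.6247881 ,  0.45628518, -0.63359582,  0.80770906],
       [-0.00284955, -0.810138  , -0.5862323 ,  0.7641781 ],
       [ 0.        ,  0.        ,  0.        ,  1.        ]]))
top (np.float64(491.6398885012783), 321.1851992782614, 201.96043792688218, -0.11457382246401007, array([[-0.02794335, -0.99799245,  0.05683518,  0.34483061],
       [-0.99960349,  0.02809525,  0.00187504,  0.06359135],
       [-0.00346807, -0.05676025, -0.99838181,  1.72322657],
       [ 0.        ,  0.        ,  0.        ,  1.        ]]))
{'clock': 0.1, 'joint_positions': array([-1.21378528,  0.57642434,  0.02488038,  1.43779677, -0.01499188,
        1.12899122, -0.05651792]), 'joint_vel': array([-0.00115271, -0.00071217,  0.00086962, -0.002798  , -0.0004831 ,
       -0.00091479,  0.00035624]), 'joint_efforts': array([ 7.04609934e-03, -7.67296171e+01,  2.25818597e+00, -2.86601955e+01,
        1.59165653e-02,  8.61834182e-03,  6.78053368e-06]), 'position': array([0.28783589, 0.61007856, 0.2010552 ]), 'orientation': array([ 0.59751877,  0.37817993, -0.37899786, -0.59691866]), 'contact_force': array([ 0.81484067,  0.11609576, -0.31449915]), 'ft_torque': array([-0.01190795,  0.01603082,  0.04304088]), 'width': 0.08522338155976428} 0.0187
```

View pics/scene0.png

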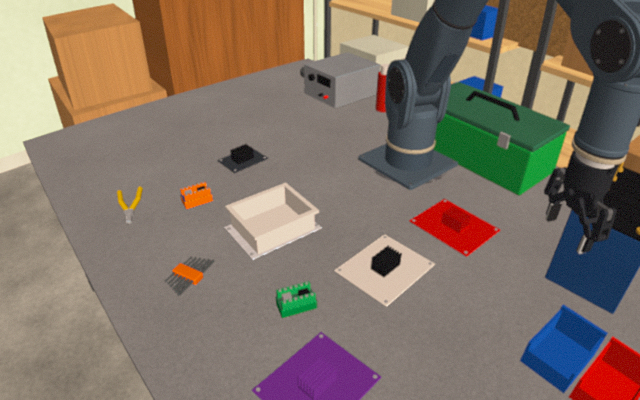

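View pics/top0.png

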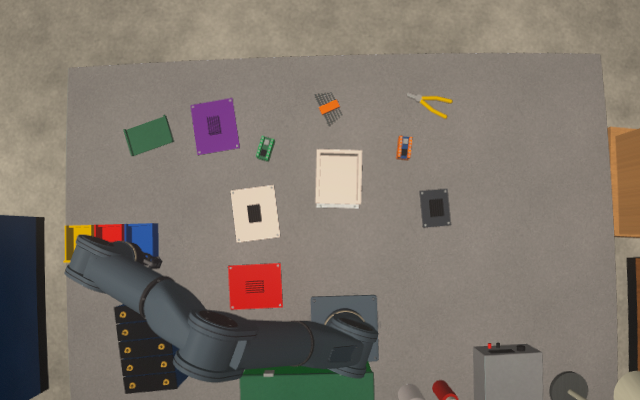

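Scene: green module at (297,299), white lid at (385,268) and enclosure at (273,220). Top: (265,148), (255,213) and (339,178).

Possible mix-ups, top pixels:
- **Module:** orange module (404,147), green flat plate (149,135).
- **Lid:** purple lid (215,127), red lid (256,286), dark-grey lid (435,208).

I choose the green block with terminals and the white lid with the black sink.

```bash
cat > m.py <<'E'
from h import *
def blob(mask,uv):
    n,l,st,c=cv2.connectedComponentsWithStats(mask.astype(np.uint8)); 
    k=min((i for i in range(1,n) if st[i,4]>25),key=lambda i:np.hypot(*(c[i]-uv)))
    return (l==k).astype(np.uint8)
def rect(m,n,z):
    c=cv2.findContours(m,cv2.RETR_EXTERNAL,cv2.CHAIN_APPROX_NONE)[0]
    c=max(c,key=len)[:,0,:]
    P=np.array([onz(n,p,z)[:2] for p in c],np.float32)
    r=cv2.minAreaRect(P*1000); return r
def masks(im):
    h=cv2.cvtColor(im,cv2.COLOR_RGB2HSV); H,S,V=[h[:,:,i].astype(int) for i in range(3)]
    return dict(green=(H>50)&(H<85)&(S>120)&(V>50),white=(V>165)&(S<60),black=(V<55))
E
python3 - <<'E'
from m import *
uv=dict(scene=dict(green=(297,299),white=(385,268),black=(386,262),enc=(273,220)),top=dict(green=(265,148),white=(255,213),black=(255,213),enc=(339,178)))
z=dict(green=(0,.044),white=(.012,),black=(.012,.048),enc=(.0,.066))
ims=[]
for n in ("scene","top"):
    im=cv2.imread(f"pics/{n}0.png")[:,:,::-1].copy(); M=masks(im)
    for k in uv[n]:
        b=blob(M["white" if k=="enc" else k],uv[n][k])
        if k=="white": b=cv2.morphologyEx(b,cv2.MORPH_CLOSE,np.ones((3,3)))
        for zz in z[k]:
            r=rect(b,n,zz); print(n,k,zz,b.sum(),np.round(r[0],1),np.round(r[1],1),round(r[2],1), np.round(cv2.boxPoints(r)).tolist())
    x,y,w,h=(215,170,240,150) if n=="scene" else (180,90,200,160)
    ims.append(cv2.resize(im[y:y+h,x:x+w],(780,480) ,interpolation=cv2.INTER_CUBIC))
cv2.imwrite("pics/crop0.png",ims[0][:,:,::-1]); cv2.imwrite("pics/crop1.png",ims[1][:,:,::-1])
E
```

```text
scene green 0 787 [623.8 241.1] [80.4 88.1] 71.5 [[569.0, 217.0], [653.0, 189.0], [678.0, 265.0], [595.0, 293.0]]
scene green 0.044 787 [646.7 273.7] [75.8 83. ] 71.5 [[595.0, 251.0], [674.0, 225.0], [698.0, 296.0], [619.0, 323.0]]
scene white 0.012 3127 [410.2 302. ] [186.5 156.4] 5.8 [[310.0, 370.0], [325.0, 215.0], [511.0, 234.0], [495.0, 389.0]]
scene black 0.012 525 [394.3 287.1] [85.4 57. ] 5.7 [[349.0, 311.0], [355.0, 254.0], [440.0, 263.0], [434.0, 320.0]]
scene black 0.048 525 [424.2 312. ] [81.3 54.3] 5.7 [[381.0, 335.0], [387.0, 281.0], [467.0, 289.0], [462.0, 343.0]]
scene enc 0.0 3994 [500.8 -36.1] [239.  247.3] 86.9 [[371.0, -149.0], [618.0, -162.0], [631.0, 77.0], [384.0, 90.0]]
scene enc 0.066 3994 [545.6  36.7] [218.4 225.9] 86.9 [[427.0, -66.0], [653.0, -78.0], [664.0, 140.0], [439.0, 152.0]]
top green 0 488 [-140.5  198.2] [ 26.8 318.9] 0.0 [[-154.0, 358.0], [-154.0, 39.0], [-127.0, 39.0], [-127.0, 358.0]]
top green 0.044 488 [-128.1  194.7] [ 26.1 310.7] 0.0 [[-141.0, 350.0], [-141.0, 39.0], [-115.0, 39.0], [-115.0, 350.0]]
top white 0.012 2119 [409.1 300.1] [186.6 154.6] 5.8 [[308.0, 368.0], [324.0, 214.0], [510.0, 233.0], [494.0, 386.0]]
top black 0.012 114 [409.7 304.7] [54.7 36.4] 2.6 [[381.0, 322.0], [383.0, 285.0], [438.0, 288.0], [436.0, 324.0]]
top black 0.048 114 [408.3 299.6] [53.6 35.6] 2.6 [[381.0, 316.0], [382.0, 281.0], [436.0, 283.0], [434.0, 319.0]]
top enc 0.0 2639 [525.3   4.4] [163.7 209.3] 86.9 [[416.0, -72.0], [625.0, -83.0], [634.0, 81.0], [425.0, 92.0]]
top enc 0.066 2639 [518.3   6.7] [157.4 201.3] 86.9 [[414.0, -67.0], [615.0, -77.0], [623.0, 80.0], [422.0, 91.0]]
```

View pics/crop0.png

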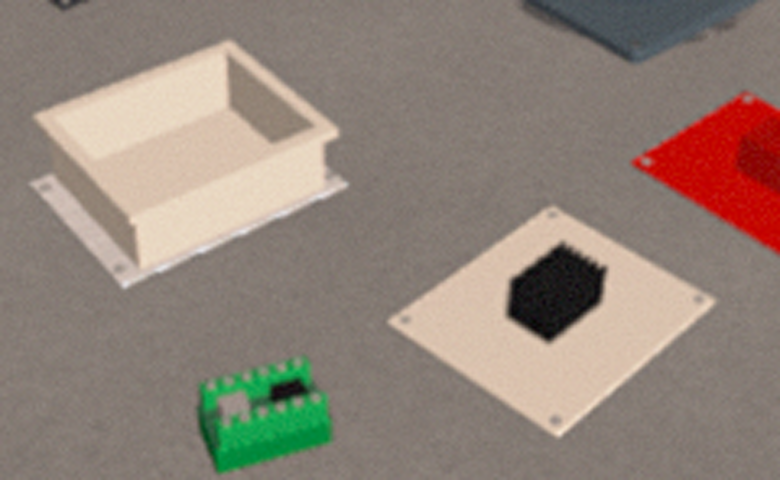

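The crop confirms the choice: green block with terminals at about (297,298), white lid with black finned sink at (385,268). The enclosure is open and empty.

Run:
```python
from m import *
# enclosure rim corners, from crop pixels
for z,C in ((.066,[(228,40),(35,118),(135,220),(340,133)]),(0.002,[(30,184),(125,287),(348,184)])):
    P=np.array([onz("scene",(215+(x+.5)/3.25-.5,170+(y+.5)/3.2-.5),z)[:2] for x,y in C]); print(np.round(P*1000))
    print(np.hypot(*np.diff(P,axis=0).T)*1000, np.degrees(np.arctan2(*np.diff(P,axis=0).T[::-1])))
    if len(P)==4: print("rim centre",P.mean(0))
    else: print("plate centre",(P[0]+P[2])/2)
for n,w in (("top",(235,120,300,175)),("scene",(265,270,330,325))):
    im=cv2.imread(f"pics/{n}0.png")[:,:,::-1].copy(); h=cv2.cvtColor(im,cv2.COLOR_RGB2HSV).astype(int)
    m=((h[:,:,0]>45)&(h[:,:,0]<90)&(h[:,:,1]>70)).astype(np.uint8); a=np.zeros_like(m); x0,y0,x1,y1=w; a[y0:y1,x0:x1]=m[y0:y1,x0:x1]
    a=cv2.morphologyEx(a,cv2.MORPH_CLOSE,np.ones((9,9)))
    for z in (0,.03,.044):
        r=rect(a,n,z); print(n,z,a.sum(),np.round(r[0],1),np.round(r[1],1),round(r[2],1),np.round(cv2.boxPoints(r)).tolist())
    c=max(cv2.findContours(a,cv2.RETR_EXTERNAL,cv2.CHAIN_APPROX_NONE)[0],key=len)
    p=cv2.approxPolyDP(cv2.convexHull(c),2,True)[:,0]; 
    for q in p: print(q,np.round(onz(n,q,0)[:2]*1000),np.round(onz(n,q,.044)[:2]*1000))
# box of the module seen by top, current tool axes
from scipy.spatial.transform import Rotation as R
print(R.from_quat(sensors.sense()["orientation"]).as_matrix().round(3))
```

```text
[[430. -66.]
 [613. -70.]
 [619.  84.]
 [439.  95.]]
[182.83086529 154.16046688 179.91855538] [ -1.33877581  87.68381869 176.56168018]
rim centre [0.52526009 0.01084309]
[[624. -73.]
 [630.  78.]
 [424.  87.]]
[151.78573313 205.89390431] [ 87.71146964 177.62267537]
plate centre [0.52419931 0.0067101 ]
top 0 301 [639.5 262.3] [49.1 80.4] 71.8 [[594.0, 251.0], [670.0, 226.0], [685.0, 273.0], [609.0, 298.0]]
top 0.03 301 [634.4 258.8] [48.3 79. ] 71.8 [[589.0, 248.0], [664.0, 224.0], [679.0, 269.0], [604.0, 294.0]]
top 0.044 301 [632.  257.2] [47.9 78.3] 71.8 [[587.0, 247.0], [662.0, 222.0], [677.0, 268.0], [602.0, 292.0]]
[262 136] [683. 270.] [675. 265.]
[273 139] [671. 231.] [663. 227.]
[267 160] [597. 254.] [590. 249.]
[256 156] [612. 293.] [606. 287.]
scene 0 1072 [623.8 240.9] [82.1 90.1] 71.9 [[568.0, 216.0], [654.0, 188.0], [679.0, 266.0], [594.0, 294.0]]
scene 0.03 1072 [639.3 263.2] [78.9 86.6] 71.9 [[586.0, 239.0], [668.0, 212.0], [693.0, 287.0], [610.0, 314.0]]
scene 0.044 1072 [646.6 273.6] [77.4 84.9] 71.9 [[594.0, 250.0], [675.0, 224.0], [699.0, 297.0], [618.0, 324.0]]
[308 281] [570. 216.] [596. 250.]
[315 293] [581. 254.] [606. 286.]
[316 308] [606. 290.] [630. 319.]
[282 317] [678. 264.] [697. 295.]
[276 302] [663. 222.] [684. 256.]
[276 290] [643. 193.] [665. 228.]
[[ 0.427 -0.001 -0.904]
 [ 0.904 -0.001  0.427]
 [-0.001 -1.    -0.   ]]
```

```bash
cat > go.py <<'E'
import sys
from h import *
from scipy.spatial.transform import Rotation as R
def go(x,y,z,deg):
    s=sensors.sense(); A=R.from_quat(s["orientation"]).as_matrix(); th=np.degrees(np.arctan2(A[1,0],A[0,0]))
    d=(deg-th+90)%180-90
    print("t",round(s["clock"],2),"jaw",round(th,2),"tilt",A[2].round(3),"pos",s["position"].round(4),"w",round(s["width"],4),"F",s["contact_force"].round(1),"q7",s["joint_positions"][6].round(2))
    print("shift units",(A.T@(np.array([x,y,z])-s["position"])*10).round(3),"turn y units",round(-d/180,4),"deg",round(d,2))
if __name__=="__main__": go(*map(float,sys.argv[1:]))
E
python3 go.py .634 .257 .14 71.8
```

```text
t 0.1 jaw 64.74 tilt [-0.001 -1.    -0.   ] pos [0.2878 0.6101 0.2011] w 0.0852 F [ 0.8  0.1 -0.3] q7 -0.06
shift units [-1.715  0.613 -4.637] turn y units -0.0392 deg 7.06
```

Request:
arm_command(rows=[0,0,0,-0.343,0,-0.927,1,0,0,0,-0.343,0,-0.927,1,0,0,0,-0.343,0,-0.927,1], force=50)

```text
clock: 0.35
position: [0.3624, 0.5347, 0.2015]
orientation: [0.6, 0.377, -0.377, -0.597]
contact_force: [0.4, -0.6, -0.1]
width: 0.0855
```

Request:
arm_command(rows=[0,0,0,-0.343,0,-0.927,1,0,0,0,-0.343,0,-0.927,1,0,0,0,-0.343,0,-0.927,1])

```text
clock: 0.6
position: [0.4317, 0.4633, 0.2017]
orientation: [0.6, 0.377, -0.376, -0.597]
contact_force: [1.2, -0.5, 0.7]
width: 0.0853
```

Request:
arm_command(rows=[0,0,0,-0.343,0,-0.927,1,0,0,0,-0.343,0,-0.927,1,0,0,0,-0.343,0,-0.927,1])

```text
clock: 0.85
position: [0.5005, 0.3924, 0.2016]
orientation: [0.6, 0.377, -0.376, -0.597]
contact_force: [1.1, -1.9, -0.7]
width: 0.0855
```

Request:
arm_command(rows=[0,0,0,-0.343,0,-0.927,1,0,0,0,-0.343,0,-0.927,1,0,0,0,-0.343,0,-0.927,1])

```text
clock: 1.1
position: [0.5693, 0.3214, 0.2016]
orientation: [0.6, 0.376, -0.377, -0.597]
contact_force: [0.4, -0.8, 0.7]
width: 0.0854
```

Request:
arm_command(rows=[0,-0.039,0,-0.343,0.6,-0.927,1,0,-0.039,0,-0.343,0.6,-0.927,1,0,-0.039,0,-0.343,0.6,-0.927,1,0,-0.039,0,-0.343,0.6,-0.927,1,0,-0.039,0,-0.343,0.6,-0.927,1])

```text
clock: 1.52
position: [0.6344, 0.2547, 0.1399]
orientation: [0.574, 0.412, -0.414, -0.574]
contact_force: [-0.5, -0.0, 0.1]
width: 0.0852
```

```bash
python3 go.py .634 .257 .008 71.8
python3 - <<'E'
from h import *
im=grab("scene"); cv2.imwrite("pics/c2.png",cv2.resize(im[190:340,200:400,::-1],(800,600)))
E
```

```text
t 1.52 jaw 71.52 tilt [-0.003 -1.     0.002] pos [0.6344 0.2547 0.1399] w 0.0852 F [-0.5 -0.   0.1] q7 0.81
shift units [0.024 1.319 0.008] turn y units -0.0016 deg 0.28
```

View pics/c2.png

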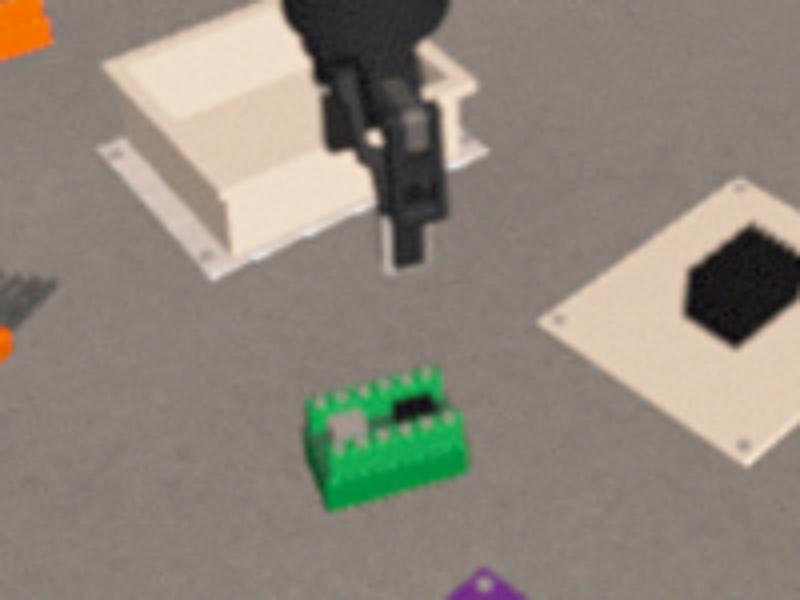

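The gripper hangs over the module (crop 390,440), with the jaws across its width. Descending now.

Request:
arm_command(rows=[0,-0.001,0,0.024,0.7,0.008,1,0,-0.001,0,0.024,0.7,0.008,1,0,-0.001,0,0.024,0.8,0.008,1,0,-0.001,0,0.024,0.8,0.008,1])

```text
clock: 1.9
position: [0.6316, 0.2612, 0.0598]
orientation: [-0.571, -0.415, 0.417, 0.572]
contact_force: [-0.2, 0.3, 1.5]
width: 0.085
```

Request:
arm_command(rows=[0,0,0,0,0.2,0,1,0,0,0,0,0.4,0,1,0,0,0,0,0.51,0,1,0,0,0,0,0.51,0,1])

```text
clock: 2.23
position: [0.6331, 0.2605, 0.0101]
orientation: [-0.572, -0.415, 0.416, 0.572]
contact_force: [0.0, 0.5, -0.0]
width: 0.0853
```

Request:
arm_command(rows=[0,0,0,0,0,0,-1,0,0,0,0,0,0,-1,0,0,0,0,0,0,-1,0,0,0,0,0,0,-1,0,0,0,0,0,0,-1,0,0,0,0,0,0,-1,0,0,0,0,0,0,-1,0,0,0,0,0,0,-1], force=50)

```text
clock: 2.9
position: [0.6376, 0.2656, 0.0173]
orientation: [-0.571, -0.42, 0.411, 0.572]
contact_force: [-3.4, 7.1, 34.8]
width: 0.0151
```

```bash
python3 go.py .525 .009 .14 87.5
```

```text
t 2.9 jaw 72.04 tilt [ 0.011 -1.    -0.006] pos [0.6376 0.2656 0.0173] w 0.0151 F [-3.4  7.1 34.8] q7 0.8
shift units [-2.775 -1.259  0.272] turn y units -0.0859 deg 15.46
```

Run:
```python
from h import *
im=grab("scene"); cv2.imwrite("pics/c3.png",cv2.resize(im[220:340,220:380,::-1],(800,600)))
```

```text
(no output)
```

View pics/c3.png

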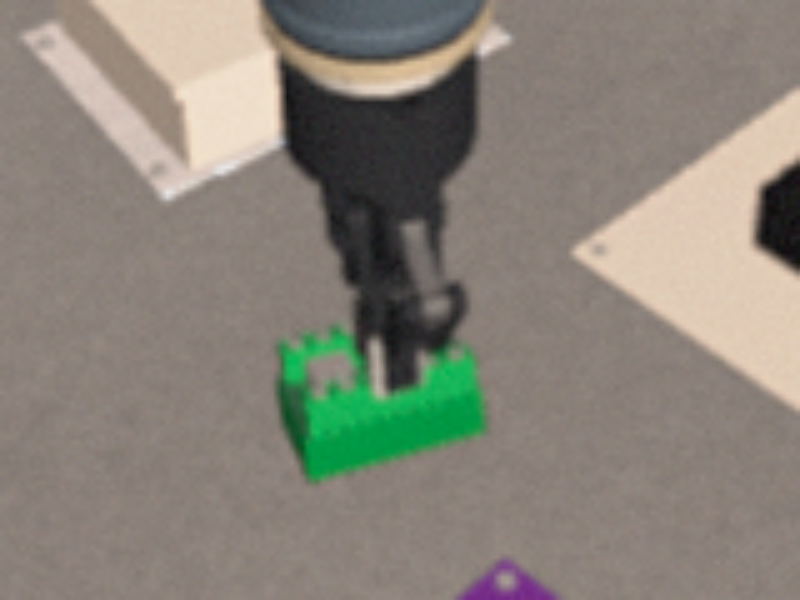

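The fingers have shut to 15 mm on top of the module (fingertips at crop (395,385)) and push up with 35 N. I'll open and lift, and check where the fingertips really are.

Request:
arm_command(rows=[0,0,0,0,-0.1,0,1,0,0,0,0,-0.2,0,1,0,0,0,0,-0.3,0,1,0,0,0,0,-0.6,0,1,0,0,0,0,-0.9,0,1,0,0,0,0,-0.9,0,1,0,0,0,0,-0.9,0,1])

```text
clock: 3.53
position: [0.6353, 0.2602, 0.1032]
orientation: [0.573, 0.416, -0.414, -0.572]
contact_force: [0.9, -0.4, -1.1]
width: 0.0852
```

Run:
```python
from h import *
from scipy.spatial.transform import Rotation as R
print("c2 near tip", proj("scene",[.648,.295,.153]), "centre", proj("scene",[.6344,.2547,.14]),"seen ~", 200+400/4,190+265/4)
s=sensors.sense(); A=R.from_quat(s["orientation"]).as_matrix(); p=s["position"]; print(p,s["clock"],s["width"],s["contact_force"],A.round(3))
im=grab("scene"); c=im[180:330,220:420]; c=cv2.resize(c,(800,600))
for k,d in enumerate((-.0425,0,.0425)):
  for b in (0,-.013):
    q=proj("scene",p+A[:,0]*d+A[:,1]*b); print(d,b,q); cv2.circle(c,tuple(int(v) for v in ((q-[220,180])*4+2)),3,(255,0,0) if b==0 else (0,0,255),-1)
cv2.imwrite("pics/c4.png",c[:,:,::-1])
```

```text
c2 near tip [300.38032465 266.38715605] centre [293.65892186 257.00830035] seen ~ 300.0 256.25
[0.63531181 0.26022219 0.10324206] 3.5333 0.08523766357046238 [ 0.94653809 -0.3830136  -1.12276094] [[ 0.311  0.004 -0.951]
 [ 0.951  0.001  0.311]
 [ 0.002 -1.    -0.003]]
-0.0425 0 [288.96975964 258.59427021]
-0.0425 -0.013 [288.74732372 253.95818076]
0 0 [295.50302582 272.09302358]
0 -0.013 [295.3272364  267.41916806]
0.0425 0 [302.49856349 286.51272932]
0.0425 -0.013 [302.37796567 281.81073503]
```

View pics/c4.png

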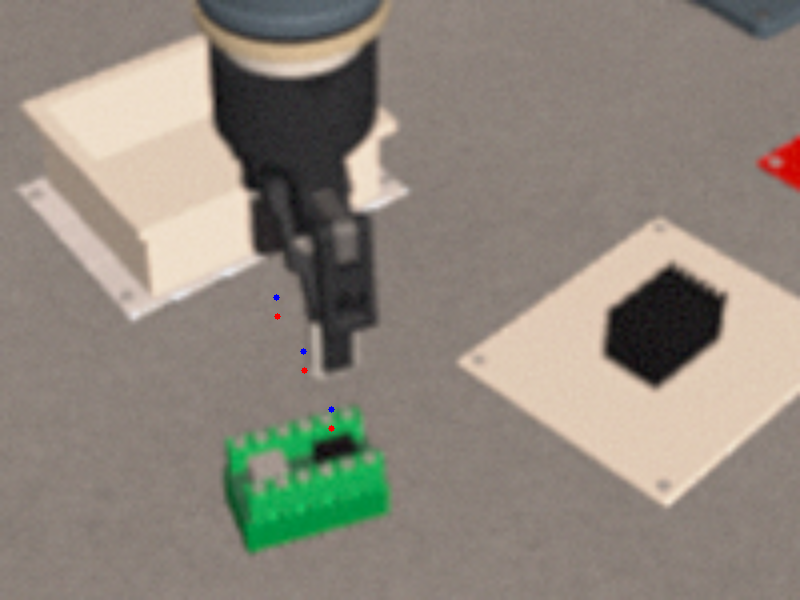

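The module is still upright and undamaged. The near fingertip shows at crop (335,372), but its predicted spot was (331,409), so the tips sit about 25 mm farther back than the reported TCP implies. The contact on the module top agrees. I'll quantify it.

Run:
```python
from h import *
# closed: c3 near tip pixel, tips on module top z=.044
print("closed tip xy at .044",onz("scene",(220+390/5,220+390/5),.044), "reported TCP .6376 .2656 .0173")
# open c4: near tip inner bottom, try heights
for z in (.103,.116,.128,.135,.142,.15): print(z,onz("scene",(220+333/4,180+372/4),z).round(4))
print("predicted near tip xy", [.6353+.311*.0475,.2602+.951*.0475])
im=grab("top"); q=proj("top",[.635,.26,.15]); print(q)
x,y=int(q[0])-30,int(q[1])-25
cv2.imwrite("pics/c5.png",cv2.resize(im[y:y+50,x:x+60,::-1],(600,500),interpolation=cv2.INTER_CUBIC))
```

```text
closed tip xy at .044 [0.64213727 0.27507215 0.044     ] reported TCP .6376 .2656 .0173
0.103 [0.6246 0.2718 0.103 ]
0.116 [0.6323 0.2824 0.116 ]
0.128 [0.6395 0.2921 0.128 ]
0.135 [0.6437 0.2978 0.135 ]
0.142 [0.6479 0.3034 0.142 ]
0.15 [0.6527 0.3099 0.15  ]
predicted near tip xy [0.6500724999999999, 0.3053725]
[259.7800508  141.85479563]
```

View pics/c5.png

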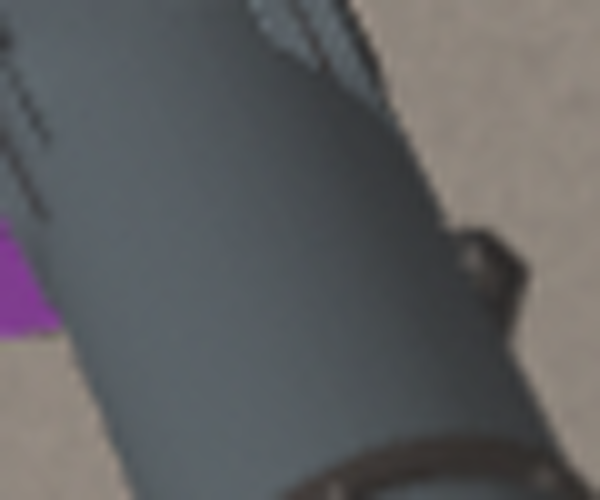

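The top view (hand above the module) only shows the arm covering it. Depth is consistent: the real tips sit about 26 mm behind the reported TCP when shut and about 39 mm when open. Sideways it agrees. I'll use reported z = -0.020 for the grasp.

Request:
arm_command(rows=[0,0,0,-0.03,0.35,0,1,0,0,0,-0.03,0.7,0,1,0,0,0,-0.03,0.8,0,1,0,0,0,-0.03,0.8,0,1])

```text
clock: 3.97
position: [0.63, 0.256, 0.0166]
orientation: [-0.572, -0.413, 0.418, 0.573]
contact_force: [-0.3, 0.2, 0.5]
width: 0.0853
```

Request:
arm_command(rows=[0,0,0,0,0.15,0,1,0,0,0,0,0.3,0,1,0,0,0,0,0.43,0,1,0,0,0,0,0.43,0,1])

```text
clock: 4.3
position: [0.632, 0.2569, -0.0238]
orientation: [-0.572, -0.414, 0.416, 0.572]
contact_force: [-1.2, -0.3, -1.3]
width: 0.0854
```

Request:
arm_command(rows=[0,0,0,0,0,0,-1,0,0,0,0,0,0,-1,0,0,0,0,0,0,-1,0,0,0,0,0,0,-1,0,0,0,0,0,0,-1,0,0,0,0,0,0,-1], force=50)

```text
clock: 4.8
position: [0.634, 0.2578, -0.0208]
orientation: [0.572, 0.416, -0.415, -0.572]
contact_force: [-0.7, 0.1, 6.9]
width: 0.0432
```

Request:
arm_command(rows=[0,0,0,0,-0.2,0,-1,0,0,0,0,-0.5,0,-1,0,0,0,0,-0.8,0,-1,0,0,0,0,-1,0,-1,0,0,0,0,-1,0,-1])

```text
clock: 5.22
position: [0.6357, 0.2583, 0.0831]
orientation: [0.573, 0.418, -0.413, -0.572]
contact_force: [0.8, 0.3, -1.0]
width: 0.0436
```

```bash
python3 go.py .525 .009 .12 87.5
```

```text
t 5.22 jaw 71.93 tilt [ 0.005 -1.    -0.006] pos [0.6357 0.2583 0.0831] w 0.0436 F [ 0.8  0.3 -1. ] q7 0.81
shift units [-2.711 -0.384  0.277] turn y units -0.0865 deg 15.57
```

The grip holds at 43.6 mm width. Carrying it to the enclosure.

Request:
arm_command(rows=[0,0,0,-0.904,-0.2,0.09,-1,0,0,0,-0.904,-0.2,0.09,-1,0,0,0,-0.904,-0.2,0.09,-1])

```text
clock: 5.47
position: [0.5946, 0.1666, 0.0984]
orientation: [0.574, 0.412, -0.415, -0.572]
contact_force: [0.7, -2.0, -0.9]
width: 0.0434
```

Request:
arm_command(rows=[0,0,0,-0.904,-0.1,0.09,-1,0,0,0,-0.904,-0.1,0.09,-1,0,0,0,-0.904,-0.1,0.09,-1])

```text
clock: 5.72
position: [0.557, 0.083, 0.108]
orientation: [0.574, 0.412, -0.415, -0.573]
contact_force: [0.3, -1.1, -1.6]
width: 0.0431
```

Request:
arm_command(rows=[0,-0.0865,0,-0.904,0,0.09,-1,0,-0.0865,0,-0.904,0,0.09,-1,0,-0.0865,0,-0.904,0,0.09,-1,0,-0.0865,0,-0.904,0,0.09,-1,0,-0.0865,0,-0.904,0,0.09,-1,0,-0.0865,0,-0.904,0,0.09,-1])

```text
clock: 6.22
position: [0.5237, 0.0087, 0.1077]
orientation: [-0.511, -0.489, 0.489, 0.511]
contact_force: [0.6, -0.6, -1.4]
width: 0.0436
```

```bash
python3 go.py .524 .009 -.011 87.5
python3 - <<'E'
from h import *
im=grab("scene"); cv2.imwrite("pics/c6.png",cv2.resize(im[120:270,180:380,::-1],(800,600)))
E
```

```text
t 6.22 jaw 87.51 tilt [ 0.001 -1.    -0.   ] pos [0.5237 0.0087 0.1077] w 0.0436 F [ 0.6 -0.6 -1.4] q7 1.36
shift units [ 0.003  1.187 -0.002] turn y units 0.0 deg -0.01
```

View pics/c6.png

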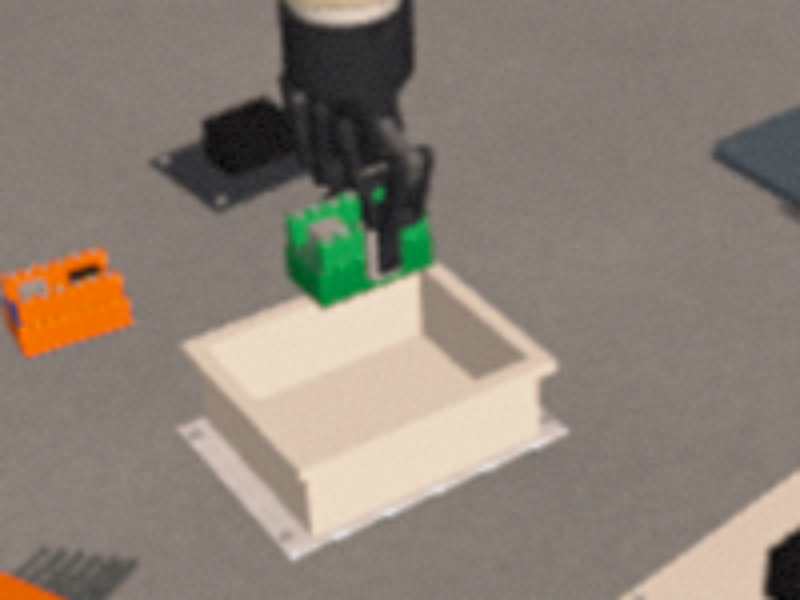

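The module (crop 360,250) is level and over the opening, aligned with the walls. Lowering.

Request:
arm_command(rows=[0,0,0,0,0.3,0,-1,0,0,0,0,0.6,0,-1,0,0,0,0,0.8,0,-1,0,0,0,0,0.95,0,-1,0,0,0,0,0.95,0,-1])

```text
clock: 6.68
position: [0.5218, 0.0092, 0.0099]
orientation: [-0.509, -0.488, 0.491, 0.511]
contact_force: [-0.8, 0.3, -1.5]
width: 0.0435
```

Request:
arm_command(rows=[0,0,0,0,0.07,0,-1,0,0,0,0,0.13,0,-1,0,0,0,0,0.19,0,-1,0,0,0,0,0.23,0,-1,0,0,0,0,0.23,0,-1])

```text
clock: 7.1
position: [0.5232, 0.0079, -0.0106]
orientation: [-0.511, -0.489, 0.489, 0.511]
contact_force: [-1.0, -0.2, -1.7]
width: 0.0431
```

Request:
arm_command(rows=[0,0,0,0,0.015,0,-1,0,0,0,0,0.025,0,-1,0,0,0,0,0.025,0,-1])

```text
clock: 7.35
position: [0.5235, 0.0078, -0.0126]
orientation: [0.511, 0.489, -0.489, -0.511]
contact_force: [0.6, -0.1, -1.3]
width: 0.0434
```

Request:
arm_command(rows=[0,0,0,0,0.01,0,-1,0,0,0,0,0.02,0,-1,0,0,0,0,0.02,0,-1])

```text
clock: 7.6
position: [0.5236, 0.0078, -0.0129]
orientation: [0.511, 0.489, -0.489, -0.51]
contact_force: [-6.9, -0.2, 23.0]
width: 0.0431
```

It is on the floor (23 N up). Opening partway and lifting.

Request:
arm_command(rows=[0,0,0,0,-0.01,0,0.45,0,0,0,0,-0.01,0,0.45,0,0,0,0,-0.01,0,0.45,0,0,0,0,-0.01,0,0.45])

```text
clock: 7.93
position: [0.5235, 0.0078, -0.0137]
orientation: [0.511, 0.489, -0.489, -0.511]
contact_force: [0.1, -0.5, -0.2]
width: 0.0619
```

Request:
arm_command(rows=[0,0,0,0,-0.15,0,0.45,0,0,0,0,-0.4,0,0.45,0,0,0,0,-0.7,0,0.45,0,0,0,0,-1,0,0.45,0,0,0,0,-1,0,0.45])

```text
clock: 8.35
position: [0.5262, 0.0079, 0.0909]
orientation: [0.512, 0.491, -0.487, -0.509]
contact_force: [0.7, 0.1, -0.4]
width: 0.0619
```

```bash
python3 go.py .41 .301 .14 95.8
```

```text
t 8.35 jaw 87.49 tilt [ 0.001 -1.    -0.007] pos [0.5262 0.0079 0.0909] w 0.0619 F [ 0.7  0.1 -0.4] q7 1.36
shift units [ 2.877 -0.497  1.285] turn y units -0.0461 deg 8.31
```

Request:
arm_command(rows=[0,0,0,0.96,-0.2,0.43,1,0,0,0,0.96,-0.2,0.43,1,0,0,0,0.96,-0.2,0.43,1])

```text
clock: 8.6
position: [0.4832, 0.1091, 0.1067]
orientation: [-0.51, -0.49, 0.489, 0.511]
contact_force: [0.1, -0.4, -1.1]
width: 0.0856
```

Request:
arm_command(rows=[0,0,0,0.96,0,0.43,1,0,0,0,0.96,0,0.43,1,0,0,0,0.96,0,0.43,1])

```text
clock: 8.85
position: [0.4436, 0.2079, 0.1061]
orientation: [-0.509, -0.49, 0.49, 0.51]
contact_force: [-0.4, 0.7, 0.1]
width: 0.0852
```

Request:
arm_command(rows=[0,-0.046,0,0.96,0,0.43,1,0,-0.046,0,0.96,0,0.43,1,0,-0.046,0,0.96,0,0.43,1,0,-0.046,0,0.96,0,0.43,1,0,-0.046,0,0.96,0,0.43,1])

```text
clock: 9.27
position: [0.4061, 0.3023, 0.1058]
orientation: [-0.473, -0.525, 0.526, 0.473]
contact_force: [0.5, -1.1, -0.0]
width: 0.0856
```

```bash
python3 go.py .41 .301 -.010 95.8
python3 - <<'E'
from h import *
im=grab("scene"); cv2.imwrite("pics/c7.png",cv2.resize(im[150:320,210:450,::-1],(800,567)))
E
```

```text
t 9.27 jaw 95.97 tilt [-0.    -1.     0.001] pos [0.4061 0.3023 0.1058] w 0.0856 F [ 0.5 -1.1 -0. ] q7 0.86
shift units [-0.017  1.158 -0.038] turn y units 0.001 deg -0.17
```

View pics/c7.png

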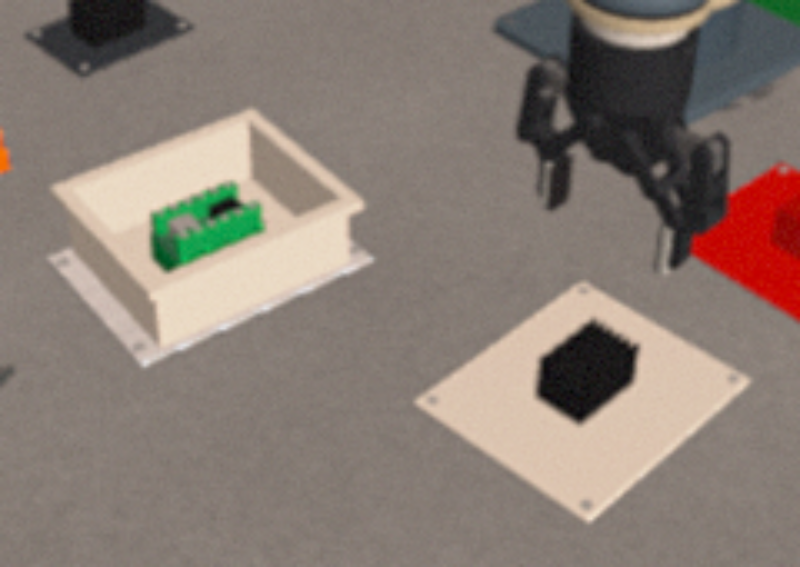

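The module stands in the enclosure with terminals up (crop 207,225). The open gripper straddles the lid's sink (587,370). Descending.

Request:
arm_command(rows=[0,0.001,0,-0.017,0.35,-0.038,1,0,0.001,0,-0.017,0.7,-0.038,1,0,0.001,0,-0.017,0.8,-0.038,1,0,0.001,0,-0.017,0.8,-0.038,1])

```text
clock: 9.65
position: [0.4099, 0.2971, 0.024]
orientation: [-0.475, -0.521, 0.526, 0.475]
contact_force: [0.5, 0.2, 0.1]
width: 0.0855
```

Request:
arm_command(rows=[0,0,0,0,0.15,0,1,0,0,0,0,0.3,0,1,0,0,0,0,0.4,0,1,0,0,0,0,0.4,0,1])

```text
clock: 9.98
position: [0.4109, 0.2991, -0.0141]
orientation: [-0.475, -0.523, 0.524, 0.475]
contact_force: [-1.1, -1.1, 1.4]
width: 0.0857
```

Request:
arm_command(rows=[0,0,0,0,0,0,-1,0,0,0,0,0,0,-1,0,0,0,0,0,0,-1,0,0,0,0,0,0,-1,0,0,0,0,0,0,-1,0,0,0,0,0,0,-1,0,0,0,0,0,0,-1], force=70)

```text
clock: 10.57
position: [0.4114, 0.3001, -0.0127]
orientation: [0.475, 0.524, -0.523, -0.475]
contact_force: [-0.8, -0.9, 9.3]
width: 0.0395
```

Request:
arm_command(rows=[0,0,0,0,-0.15,0,-1,0,0,0,0,-0.35,0,-1,0,0,0,0,-0.65,0,-1,0,0,0,0,-1,0,-1,0,0,0,0,-1,0,-1,0,0,0,0,-1,0,-1])

```text
clock: 11.07
position: [0.4119, 0.3006, 0.0882]
orientation: [0.475, 0.525, -0.522, -0.475]
contact_force: [-0.7, 1.0, -2.7]
width: 0.0388
```

```bash
python3 go.py .524 .009 .12 87.5
```

```text
t 11.07 jaw 95.6 tilt [ 0.002 -1.    -0.004] pos [0.4119 0.3006 0.0882] w 0.0388 F [-0.7  1.  -2.7] q7 0.85
shift units [-3.01  -0.322 -0.832] turn y units 0.045 deg -8.1
```

Request:
arm_command(rows=[0,0,0,-0.25,-0.15,-0.07,-1,0,0,0,-0.5,-0.2,-0.14,-1,0,0,0,-0.75,-0.2,-0.21,-1])

```text
clock: 11.32
position: [0.4391, 0.2266, 0.1063]
orientation: [-0.475, -0.524, 0.524, 0.475]
contact_force: [0.5, 0.8, -1.9]
width: 0.039
```

Request:
arm_command(rows=[0,0,0,-0.25,-0.1,-0.07,-1,0,0,0,-0.5,-0.12,-0.14,-1,0,0,0,-0.75,-0.12,-0.21,-1])

```text
clock: 11.57
position: [0.4672, 0.1533, 0.1178]
orientation: [-0.475, -0.524, 0.524, 0.475]
contact_force: [0.0, 0.2, -2.3]
width: 0.039
```

Request:
arm_command(rows=[0,0,0,-0.25,0,-0.07,-1,0,0,0,-0.5,0,-0.14,-1,0,0,0,-0.75,0,-0.21,-1])

```text
clock: 11.82
position: [0.495, 0.0806, 0.1171]
orientation: [-0.474, -0.523, 0.525, 0.475]
contact_force: [-0.1, -0.3, -2.3]
width: 0.0393
```

Request:
arm_command(rows=[0,0.015,0,-0.25,0,-0.07,-1,0,0.03,0,-0.5,0,-0.14,-1,0,0.045,0,-0.75,0,-0.2,-1,0,0.045,0,-0.75,0,-0.2,-1,0,0.045,0,-0.75,0,-0.2,-1])

```text
clock: 12.23
position: [0.5222, 0.0076, 0.1169]
orientation: [-0.511, -0.487, 0.489, 0.512]
contact_force: [-0.4, 1.0, -2.2]
width: 0.0391
```

```bash
python3 go.py .524 .009 .065 87.5
python3 - <<'E'
from m import *
im=grab("scene"); cv2.imwrite("pics/c8.png",cv2.resize(im[80:280,180:380,::-1],(600,600)))
E
```

```text
t 12.23 jaw 87.34 tilt [-0.001 -1.     0.002] pos [0.5222 0.0076 0.1169] w 0.0391 F [-0.4  1.  -2.2] q7 1.37
shift units [ 0.015  0.519 -0.019] turn y units -0.0009 deg 0.16
```

View pics/c8.png

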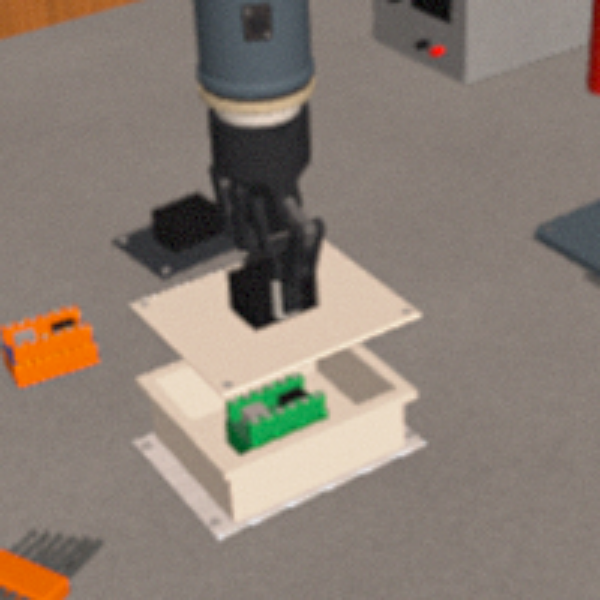

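The lid (crop 280,315) hangs level above the enclosure with the module inside. Checking lid and rim centres from their corners.

Run:
```python
from h import *
def c(z,C):
    P=np.array([onz("scene",(180+(x+.5)/3-.5,80+(y+.5)/3-.5),z)[:2] for x,y in C]); D=np.diff(P,axis=0)
    print(z,"centre",((P[0]+P[2])/2*1000).round(1),"sides",(np.hypot(*D.T)*1000).round(1),"ang",np.degrees(np.arctan2(D[:,1],D[:,0])).round(1))
c(.1416,[(132,307),(225,393),(422,317)])
c(.066,[(135,380),(230,469),(417,393)])
c(.002,[(135,442),(220,538),(426,442)])
```

```text
0.1416 centre [522.7  13.9] sides [146.1 178.4] ang [ 88.6 175.6]
0.066 centre [526.5  10.1] sides [148.9 175.6] ang [ 89.9 175. ]
0.002 centre [523.1   6.8] sides [149.9 205.8] ang [ 87.1 177.5]
```

Request:
arm_command(rows=[0,0,0,0,0.2,-0.03,-1,0,0,0,0,0.4,-0.03,-1,0,0,0,0,0.55,-0.03,-1,0,0,0,0,0.55,-0.03,-1,0,0,0,0,0.55,-0.03,-1])

```text
clock: 12.7
position: [0.5248, 0.0104, 0.0626]
orientation: [-0.51, -0.489, 0.49, 0.511]
contact_force: [0.5, -0.4, -1.5]
width: 0.0387
```

```bash
python3 go.py .5255 .009 .047 87.5
python3 - <<'E'
from h import *
im=grab("scene"); cv2.imwrite("pics/c9.png",cv2.resize(im[165:265,215:335,::-1],(792,660)[:2] if 0 else (720,600),interpolation=cv2.INTER_CUBIC))
E
```

```text
t 12.7 jaw 87.63 tilt [ 0.    -1.     0.003] pos [0.5248 0.0104 0.0626] w 0.0387 F [ 0.5 -0.4 -1.5] q7 1.36
shift units [-0.014  0.156 -0.008] turn y units 0.0007 deg -0.13
```

View pics/c9.png

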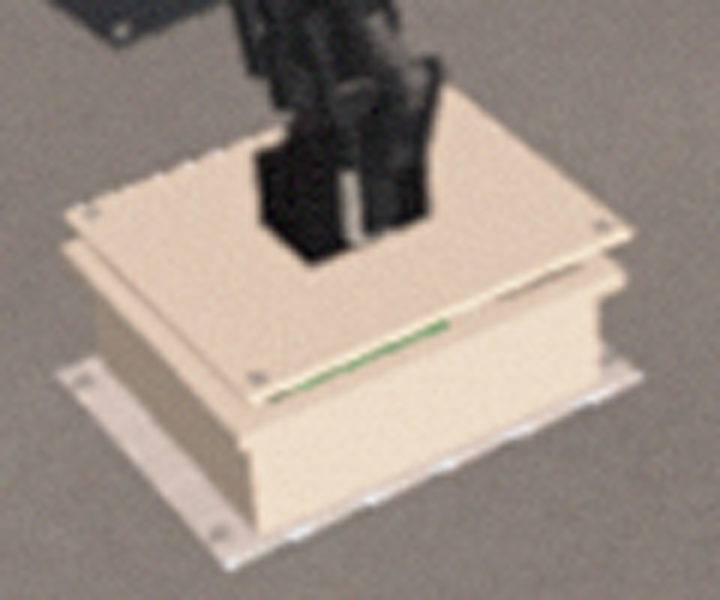

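The lid is just above the rim; the near edges are roughly parallel. Lid corners are at crop (65,215), (262,403) and (634,235); rim corners at (64,247), (245,445) and (627,270).

Run:
```python
from h import *
def c(z,C):
    P=np.array([onz("scene",(215+(x+.5)/6-.5,165+(y+.5)/6-.5),z)[:2] for x,y in C]); D=np.diff(P,axis=0)
    print(z,(P*1000).round(1).tolist(),"centre",((P[0]+P[2])/2*1000).round(1),"sides",(np.hypot(*D.T)*1000).round(1),"ang",np.degrees(np.arctan2(D[:,1],D[:,0])).round(1))
for z in (.0813,.0873): c(z,[(65,215),(262,403),(634,235)])
c(.066,[(64,247),(245,445),(627,270)])
```

```text
0.0813 [[608.7, -73.5], [611.2, 83.0], [430.8, 88.1]] centre [519.7   7.3] sides [156.6 180.4] ang [ 89.1 178.4]
0.0873 [[612.3, -65.8], [614.8, 89.4], [436.0, 94.5]] centre [524.1  14.3] sides [155.2 178.9] ang [ 89.1 178.4]
0.066 [[611.4, -73.2], [621.0, 84.0], [435.5, 89.3]] centre [523.4   8.1] sides [157.4 185.7] ang [ 86.5 178.4]
```

Request:
arm_command(rows=[0,0,0,-0.025,0.03,-0.015,-1,0,0,0,-0.025,0.07,-0.015,-1,0,0,0,-0.025,0.1,-0.015,-1,0,0,0,-0.025,0.12,-0.015,-1,0,0,0,-0.025,0.14,-0.015,-1,0,0,0,-0.025,0.14,-0.015,-1])

```text
clock: 13.25
position: [0.527, 0.0067, 0.049]
orientation: [-0.511, -0.489, 0.489, 0.511]
contact_force: [-0.6, -0.7, -2.0]
width: 0.0388
```

Request:
arm_command(rows=[0,0,0,0,0.01,0,-1,0,0,0,0,0.02,0,-1,0,0,0,0,0.025,0,-1,0,0,0,0,0.025,0,-1])

```text
clock: 13.58
position: [0.5272, 0.0067, 0.0467]
orientation: [-0.511, -0.489, 0.489, 0.511]
contact_force: [0.8, 0.6, -2.0]
width: 0.0394
```

Request:
arm_command(rows=[0,0,0,0,0.01,0,-1,0,0,0,0,0.015,0,-1,0,0,0,0,0.015,0,-1,0,0,0,0,0.015,0,-1])

```text
clock: 13.92
position: [0.5273, 0.0067, 0.0454]
orientation: [0.511, 0.489, -0.489, -0.511]
contact_force: [-0.2, -0.3, 0.3]
width: 0.039
```

Weight is coming off just as expected (z 0.0454). One more small step.

Request:
arm_command(rows=[0,0,0,0,0.005,0,-1,0,0,0,0,0.01,0,-1,0,0,0,0,0.01,0,-1])

```text
clock: 14.17
position: [0.5273, 0.0067, 0.0454]
orientation: [0.511, 0.489, -0.489, -0.511]
contact_force: [-4.9, 0.2, 14.0]
width: 0.0389
```

Seated (14 N). Releasing and retreating.

Request:
arm_command(rows=[0,0,0,0,-0.01,0,0.2,0,0,0,0,-0.01,0,0.6,0,0,0,0,-0.01,0,1,0,0,0,0,-0.01,0,1,0,0,0,0,-0.01,0,1,0,0,0,0,-0.01,0,1])

```text
clock: 14.67
position: [0.5272, 0.0067, 0.0451]
orientation: [-0.511, -0.489, 0.489, 0.511]
contact_force: [-0.6, -0.2, 0.8]
width: 0.0853
```

Request:
arm_command(rows=[0,0,0,0,-0.15,0,1,0,0,0,0,-0.4,0,1,0,0,0,0,-0.7,0,1,0,0,0,0,-1,0,1,0,0,0,0,-1,0,1])

```text
clock: 15.08
position: [0.5301, 0.0069, 0.1503]
orientation: [0.513, 0.491, -0.487, -0.509]
contact_force: [1.0, 0.5, -0.3]
width: 0.0854
```

Request:
arm_command(rows=[0,0,0,0.8,0,0,1,0,0,0,0.8,0,0,1,0,0,0,0.8,0,0,1,0,0,0,0.8,0,0,1])

```text
clock: 15.42
position: [0.5305, 0.0895, 0.1451]
orientation: [-0.509, -0.491, 0.49, 0.51]
contact_force: [0.7, -0.4, -0.7]
width: 0.0853
```

Request:
arm_command(rows=[0,0,0,0.8,0,0,1,0,0,0,0.8,0,0,1,0,0,0,0.8,0,0,1,0,0,0,0.8,0,0,1])

```text
clock: 15.75
position: [0.5339, 0.1682, 0.1449]
orientation: [-0.51, -0.49, 0.49, 0.51]
contact_force: [0.6, -2.0, 0.1]
width: 0.0855
```

```bash
python3 go.py .525 .009 .1 87.5
python3 - <<'E'
from m import *
im=grab("scene"); cv2.imwrite("pics/c10.png",cv2.resize(im[165:265,215:335,::-1],(720,600),interpolation=cv2.INTER_CUBIC))
E
```

```text
t 15.75 jaw 87.71 tilt [ 0. -1.  0.] pos [0.5339 0.1682 0.1449] w 0.0855 F [ 0.6 -2.   0.1] q7 1.09
shift units [-1.594  0.448  0.025] turn y units 0.0012 deg -0.21
```

View pics/c10.png

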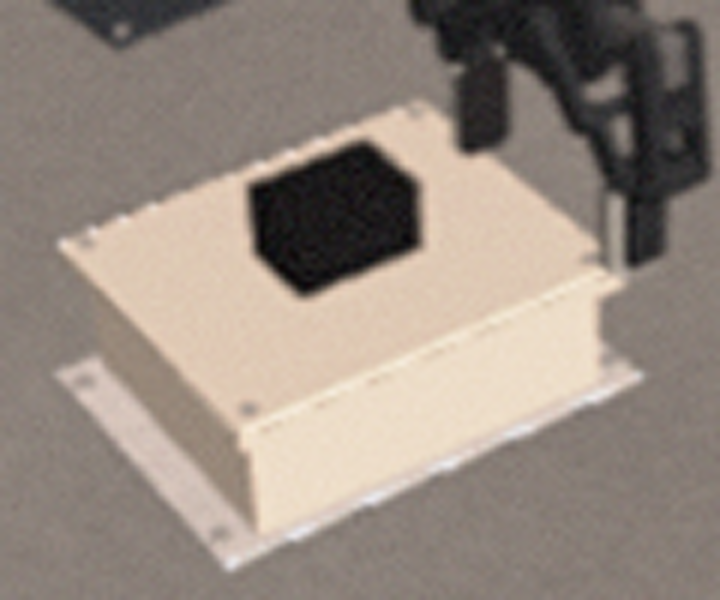

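The lid lies flat and flush on the rim (corners at crop (58,243), (243,432) and (625,282)) with no gap along the visible edges. The gripper is clear and open, so I'm handing in.

```bash
python3 -c "
from h import *
print(sensors.sense()['joint_vel'].round(4)); print(arm.hand_in())"
```

```text
[ 0.029  -0.0086  0.0241  0.0106  0.0024  0.0006  0.0017]
the job is handed in; nothing more can be done
None
```

The green module stands terminals up on the enclosure floor, and the white lid is closed over it. I lowered both in the gripper until they made contact (23 N and 14 N) and then let go. The job was handed in at about 15.8 s of the 51 s allowed.

**First grasp missed:** the fingers shut on top of the module and pressed on it with about 35 N at the wrist. The cause was that the fingertips sit about 26 mm farther back than the reported tool position. The module stayed upright and where it was. I corrected the height by that amount and the second grasp held.

**Last checks:**
- **Lid:** the final picture shows it flat and flush along the visible rim edges. The seating height matched the expected 58 mm within about 1 mm.
- **Gripper:** it was open and clear of everything.
- **Module:** I saw it standing in the box before closing, and it is now hidden under the lid.
- **Disagreement:** just before seating, the camera estimate of the lid's centre differed from the arm's by up to about 3 mm. That is within the 9 mm of play, and the lip went in without touching the sides.
- **Other things:** I didn't touch the orange module or the other lids.

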